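Tighten a ratchet clamp of unknown hand on a converter box

TASK

Clamp the black converter box that lies loose between the jaws of the ratchet clamp. The lever drives one way and clicks free the other, and nobody noted which: try it both ways, then work it to and fro until the jaw holds the box tight and the lever goes stiff, without forcing it and crushing the case. Finally swing the lever back in its free direction right up to its stop, let go of it and leave the box clamped; leave the other things on the bench alone.

Things in the scene. Friction and masses are not known exactly. Their poses are not given: they have to be found in the camera images.
- clamp: Grey ratchet clamp, fixed to the bench. Base plate 110 x 222 x 12 mm. Origin under the axis of the round hub, on the bench; z up along that axis. Bed, box and steel jaws lie to its -y side, the lever points to its +y side. Hub cap 89 mm wide, 68 mm high. Fixed jaw: bar 30 mm high on the base plate, face at y = -0.148 m in this frame.
- lever_grip (a point): Point on the axis of the upright black round handle at the lever's end, 110 mm above the bench, 17 mm below the handle's top. Handle 18 to 21 mm thick, free to grasp from 65 to 127 mm above the bench, 95 mm from the hub axis; it moves with the lever in a horizontal circle. In the free direction it moves with under 1 N.
- lever (a joint): Lever angle about the hub axis, rad, counter-clockwise from above positive; 0 along the clamp's +y; stops at -0.6 and +0.6; stays where left. Driving, it first takes up to 0.4 rad of slack, then needs about 3 N at the handle, more once the jaw meets the box. Which way drives is set by a pawl hidden in the hub; it differs from run to run but not within a run.
- spindle (a joint): Ratchet spindle hidden in the hub, rad, counter-clockwise positive; 0 at the start (jaw open), at most 2.7 either way. The lever turns it in its driving direction only, in the same sense as itself; it stays put when the lever goes back free. A two-sided cam on it closes the jaw whichever way it is driven.
- jaw: Moving jaw, bar 100 mm wide, top 40 mm above the bench. Origin at the clamp's origin when open; the spindle slides it along the clamp's -y (1 rad: 7 mm, 2 rad: 21 mm; at most 29). Open, its face is at y = -0.061 m there, so about 19 mm brings the box against both jaws. Then some 10 N at the handle, across the lever, is tight; over 20 N overloads the case.
- converter_box: Loose black converter box, 95 x 68 x 27 mm, lying on the clamp's base plate between the jaws, about square to them, its 68 mm side along the clamp's y. Origin at the centre of its underside.
- flux_tub: Bystander: round flux tub, 45 mm wide, 23 mm high, loose on the bench; origin at the centre of its underside.
- screw_cup: Bystander: shallow clear cup of screws, 58 mm wide, 30 mm high; origin at the centre of its underside.
- screwdriver: Bystander: screwdriver 178 mm long lying on the bench; origin at the centre of its underside.
- fuse_carton: Bystander: white carton 62 x 40 x 20 mm; origin at the centre of its underside.
- tweezers: Bystander: steel tweezers 163 mm long lying on edge; origin at the centre of their underside.

How it is judged:
By the outcome, as a careful person would: the job done as asked, in the order asked, and still so for the second after the job is handed in, with the robot touching nothing.
It also fails if it takes over 64 s, if anything falls off the work surface, if the arm or the gripper's body presses on something with over 40 N, if the wrist force passes 120 N, or if a joint passes its speed limit or range.

ROBOT

A 6-joint arm with a two-finger parallel gripper is mounted at the origin on a cart in front of the work surface, level with it; the furniture and walls round the work are solid. World frame = base frame: x ahead of the robot, y to its left, z up, the work surface at z = 0. Lengths are in m, angles in rad, forces in N, time in s.
With the tool pointing down it reaches from about 0.275 to 0.875 m from the base axis. Payload 12.5 kg.
Tool frame: the origin (TCP) lies on the centre line of the jaws, within the pads' length; the fingertips stand r.finger_overhang ahead of it and the grasp point (between the pads) lies 3 mm ahead of it (r.finger_overhang is the distance from the TCP to the fingertips, in m); z points along the fingers, y is the line along which they close (so a half turn about z gives the same grasp; the last joint's range is limited). The gripper opens to 85 mm and grips with 20 to 120 N. Pads are 22 mm wide; open, the fingers measure 114 mm over their backs; the gripper's body (76 mm by 85 mm) begins 54 mm behind the grasp point. The pads swing forward as they close: fully open they stand 13 mm farther back than shut.
Start: joints at [1.142, 0.351, 1.652, -0, 1.139, -0.085], TCP at [0.185, 0.518, 0.253] pointing down, gripper open.
Joint ranges: [-2.75, 2.75], [-0.79, 2.1], [0.01, 2.65], [-1.57, 4.71], [0.07, 3.14], [-2.87, 2.87]. Speed limits (rad/s): [2.22, 2.22, 2.79, 3.14, 3.14, 3.14].

INTERFACE

Orientations are given as a unit quaternion [x, y, z, w].
In Python, from cell import r, optics gives the robot as it stands. The module is installed in compiled form; this text tells all that it offers. Calls block until the motion is done:
- r.move_to(position, orientation): joint-space move of the TCP to a pose.
- r.move_linear(position, rot=None, vel=0.15): straight line of the TCP; rot=None keeps the orientation; vel is the mean speed in m/s.
- r.set_joints(angles): joint-space move.
- r.set_gripper(opening, squeeze=None): opening from 0.0 (shut) to 1.0 (fully open); squeeze is the grip in N (None keeps the last); returns when the fingers have stopped.
- r.sleep(seconds).
- r.inverse_kinematics(position, orientation): joint angles nearest the present ones, or None.
- optics.get_image(name): name is "side" or "top" or "wrist"; returns a dict with "pixels" (384x512x3 uint8, red, green, blue), "depth" (384x512 float32, m along the optical axis (not along the pixel's ray), 0 where there is no reading), "fx", "fy", "cx", "cy" (pixels), "camera_from_world" (4x4, takes a point from world to camera coordinates); the wrist camera has in their place "mount" (4x4, takes a point from camera to tool coordinates, whose origin is the TCP and whose axes are the flange's). Camera axes: x right, y down, z forward; pixel columns grow to the right and rows downward; lengths in m; the calibration is good to about 2 mm. A picture is of the moment at which its call begins: read the wrist's pose just before it.
A pose or a line that the arm cannot do raises r.PlanningError and nothing moves.
- r.hand_in(): hands the job in; it is judged then, once.
Readings, each from a call of its own:
- r.current_t(): time.
- r.current_q(): joint angles.
- r.current_qvel(): joint speeds.
- r.current_effort(): joint torques, N m.
- r.current_tool_pos(): TCP position.
- r.current_ee_rot(): TCP orientation.
- r.current_contact_force(): force on the tool from outside, world axes, zero at the start.
- r.current_torque(): the same for the moment, N m.
- r.current_opening(): opening from 0.0 (shut) to 1.0 (fully open).
- r.current_finger_force(): force on a finger pad.
Only numpy, scipy, OpenCV 4.12 (cv2) and the standard library are available. Lean on these libraries where they do the work, as an engineer would, in place of code of your own. Each camera call takes 0.05 s, during which the arm holds its last target. There are 200 camera calls.

## Working session

There is one attempt and no reset: what is moved stays moved. The work goes in short steps, each a Python script; the robot and the scene stay as the last script left them, time stands still between calls to the robot, and variables do not carry over. Pictures are saved under pics/ and viewed, at most 10 in all, crops included, and the job is handed in when it is done.

```bash
mkdir -p pics; python3 - <<'E'
from cell import r,optics
import cv2,numpy as np
for n in("top","side"):
    d=optics.get_image(n); cv2.imwrite(f"pics/{n}0.png",d["pixels"][:,:,::-1]); np.savez(f"{n}0.npz",**d)
    print(n,d["fx"],d["fy"],d["cx"],d["cy"],np.round(d["camera_from_world"],3).tolist())
print(r.current_t(),r.current_tool_pos(),r.current_ee_rot(),r.finger_overhang,r.current_contact_force())
E
```

```text
top 445.11500749190134 445.11500749190134 266.76479405427756 193.3457655867251 [[-0.022, -1.0, 0.006, -0.325], [-0.993, 0.021, -0.119, 0.547], [0.119, -0.008, -0.993, 0.915], [0.0, 0.0, 0.0, 1.0]]
side 476.9122831596747 476.9122831596747 254.5324958416121 191.27577484570133 [[0.999, 0.039, -0.001, -0.516], [0.022, -0.585, -0.81, -0.127], [-0.032, 0.81, -0.586, 1.465], [0.0, 0.0, 0.0, 1.0]]
0.1 [0.18523601 0.51758109 0.25282009] [ 1.71011584e-01  9.85268877e-01 -5.15305966e-04 -1.12761027e-04] 0.022 [-0.55256229 -0.60023254 -0.44800221]
```

View pics/top0.png

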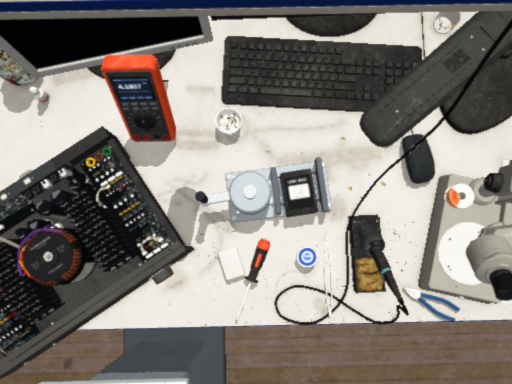

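View pics/side0.png

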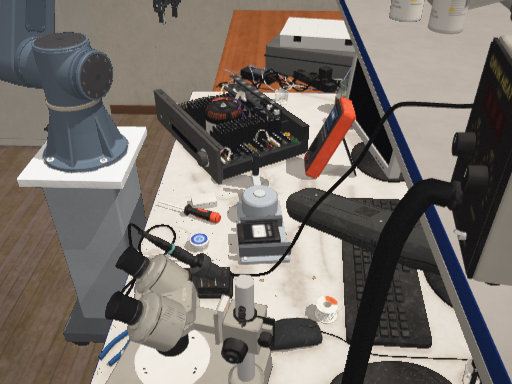

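The top view shows the clamp hub at about (250,194), the box at (298,192), the fixed jaw at (322,187) and the black handle top at (202,197). In the side view the hub is at (262,200) and the handle at (255,165). Next I'll measure these.

```bash
cat > vis.py <<'E'
import numpy as np,cv2
def ray(d,u,v):
    T=np.asarray(d["camera_from_world"]);R=T[:3,:3]
    return -R.T@T[:3,3], R.T@np.array([(u-d["cx"])/d["fx"],(v-d["cy"])/d["fy"],1.])
def onz(d,u,v,z):
    o,k=ray(d,u,v); return o+k*(z-o[2])/k[2]
def pts(d):
    v,u=np.mgrid[:384,:512]; z=d["depth"]; T=np.asarray(d["camera_from_world"])
    c=np.stack([(u-d["cx"])/d["fx"]*z,(v-d["cy"])/d["fy"]*z,z],-1)
    return (c-T[:3,3])@T[:3,:3]
def tri(d1,p1,d2,p2):
    o,k=ray(d1,*p1);q,m=ray(d2,*p2)
    s=np.linalg.lstsq(np.stack([k,-m],1),q-o,rcond=None)[0]
    a,b=o+k*s[0],q+m*s[1]; return (a+b)/2,np.linalg.norm(a-b)
E
python3 - <<'E'
from vis import *
t=dict(np.load("top0.npz"));s=dict(np.load("side0.npz"))
for n,d,(x0,y0,x1,y1) in(("top",t,(190,150,335,230)),("side",s,(225,145,300,270))):
    P=pts(d); ok=d["depth"]>0
    w=np.zeros((384,512),bool); w[y0:y1,x0:x1]=1; w&=ok
    for lab,lo,hi in(("handle",.105,.14),("hub",.060,.078),("jaws",.035,.05)):
        m=w&(P[...,2]>lo)&(P[...,2]<hi)
        k,l,st,c=cv2.connectedComponentsWithStats(m.astype(np.uint8))
        for i in range(1,k):
            if st[i,4]>15: q=P[l==i]; print(n,lab,st[i].tolist(),c[i].round(1),q.mean(0).round(4),q.min(0).round(3),q.max(0).round(3))
im=np.hstack([cv2.resize(d["pixels"][y0:y1,x0:x1,::-1],None,fx=4,fy=4,interpolation=2) if 0 else cv2.resize(np.ascontiguousarray(d["pixels"][y0:y0+100,x0:x0+100,::-1]),(400,400)) for d,x0,y0 in((t,185,145),(s,220,145))])
cv2.imwrite("pics/c1.png",im)
E
```

```text
top handle [195, 191, 11, 11, 92] [199.9 196.3] [ 0.5256 -0.2069  0.1248] [ 0.516 -0.215  0.105] [ 0.536 -0.197  0.129]
top hub [199, 171, 72, 43, 1621] [245.1 192.7] [ 0.5377 -0.2914  0.0671] [ 0.496 -0.343  0.06 ] [ 0.584 -0.196  0.076]
top jaws [315, 157, 14, 55, 330] [321.3 184.1] [ 0.5561 -0.4523  0.0413] [ 0.499 -0.465  0.035] [ 0.615 -0.441  0.046]
top jaws [270, 167, 12, 47, 270] [275.3 190. ] [ 0.5455 -0.3545  0.04  ] [ 0.496 -0.365  0.035] [ 0.595 -0.344  0.046]
top jaws [280, 169, 38, 48, 1390] [298.4 192.3] [ 0.5397 -0.4033  0.0389] [ 0.49  -0.442  0.035] [ 0.59  -0.365  0.044]
side handle [252, 152, 8, 11, 70] [255.  156.7] [ 0.5262 -0.2127  0.119 ] [ 0.518 -0.218  0.106] [ 0.536 -0.2    0.128]
side handle [274, 257, 10, 10, 38] [278.5 262.1] [ 0.5846 -0.5923  0.1231] [ 0.577 -0.599  0.105] [ 0.592 -0.584  0.139]
side hub [226, 148, 8, 8, 28] [229.1 151.6] [ 0.4492 -0.0984  0.0635] [ 0.44  -0.111  0.06 ] [ 0.461 -0.088  0.069]
side hub [242, 170, 36, 39, 748] [258.7 193.7] [ 0.5384 -0.2983  0.0668] [ 0.497 -0.349  0.06 ] [ 0.583 -0.204  0.078]
side jaws [225, 145, 75, 27, 855] [254. 154.] [ 0.5188 -0.0759  0.0438] [ 0.433 -0.154  0.035] [ 0.648 -0.013  0.05 ]
side jaws [237, 202, 54, 49, 1451] [259.8 230.3] [ 0.5443 -0.4031  0.0395] [ 0.49  -0.469  0.035] [ 0.613 -0.306  0.05 ]
```

View pics/c1.png

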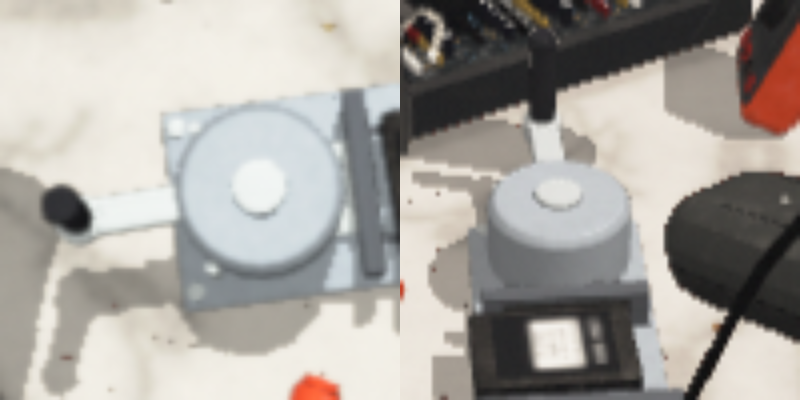

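The crops show the handle top at about (200,196) in the top view and the upright handle around (255,160) in the side view. The lever is near mid-range. I'll refine the hub, clamp yaw and handle, then check what stands near the handle.

```bash
python3 - <<'E'
from vis import *
from scipy.optimize import least_squares
from cell import r
t=dict(np.load("top0.npz"));s=dict(np.load("side0.npz"))
H=[]
for n,d,(x0,y0,x1,y1) in(("top",t,(205,150,275,230)),("side",s,(235,165,290,215))):
    P=pts(d); w=np.zeros((384,512),np.uint8); w[y0:y1,x0:x1]=1
    m=w*((P[...,2]>.058)&(P[...,2]<.08)).astype(np.uint8)
    m=cv2.morphologyEx(m,cv2.MORPH_OPEN,np.ones((15,15),np.uint8))
    c=max(cv2.findContours(m,0,1)[0],key=len)[:,0]
    q=np.array([onz(d,u,v,.066)[:2] for u,v in c])
    f=least_squares(lambda p:np.hypot(*(q-p[:2]).T)-p[2],[.54,-.3,.044],loss="soft_l1",f_scale=.002).x
    M=cv2.moments(m,True); H.append((M["m10"]/M["m00"],M["m01"]/M["m00"])); print(n,"hub circle",f.round(4))
print("hub tri",tri(t,H[0],s,H[1]))
P=pts(t); m=np.zeros((384,512),bool); m[150:230,262:284]=1; m&=(P[...,2]>.035)&(P[...,2]<.046)
m=(cv2.connectedComponentsWithStats(m.astype(np.uint8))[1]==1)
q=P[m][:,:2]; rc=cv2.minAreaRect((q*1000).astype(np.float32)); v=np.linalg.svd(q-q.mean(0))[2][0]
print("jaw",rc,"dir deg",np.degrees(np.arctan2(v[1],v[0])))
mb=np.zeros((384,512),bool); mb[150:235,283:316]=1; mb&=(P[...,2]>.033)&(P[...,2]<.045)&(t["pixels"].max(2)<70)
qb=(P[mb][:,:2]*1000).astype(np.float32); print("box",cv2.minAreaRect(qb))
# handle top by dark blob: top-view, z>.12
mh=np.zeros((384,512),bool); mh[180:215,190:215]=1; mh&=(P[...,2]>.120); print("handle top",P[mh].mean(0),np.ptp(P[mh],0), mh.sum())
S=pts(s); ms=np.zeros((384,512),bool); ms[145:185,245:265]=1; ms&=(S[...,2]>.07)&(S[...,2]<.13); 
print("tops tri",tri(t,np.argwhere(mh).mean(0)[::-1],s,np.argwhere(ms&(S[...,2]>.12)).mean(0)[::-1]))
for z in np.arange(.07,.13,.01):
    k=ms&(abs(S[...,2]-z)<.005); print("side z",z.round(2),S[k].mean(0).round(4),k.sum())
hp=np.array([.526,-.207])
for z in(.07,.09,.12,.16):
    a=[p for p in np.vstack([P[P[...,2]>z],S[S[...,2]>z]]) if .02<np.hypot(*(p[:2]-hp))<.2 and p[2]<.4]
    if a:
        a=np.array(a); i=np.argsort(np.hypot(*(a[:,:2]-hp).T))[:3]; print("obst >",z,len(a),a[i].round(3).tolist())
E
```

```text
top hub circle [ 0.5386 -0.3012  0.0408]
side hub circle [ 0.5418 -0.3082  0.042 ]
hub tri (array([ 0.54042772, -0.30131098,  0.05936958]), np.float64(0.00431417455729007))
jaw ((546.0023193359375, -354.83514404296875), (99.6301498413086, 12.525544166564941), 6.157763481140137) dir deg -173.76872813344679
box ((539.2402954101562, -402.9958190917969), (92.78958892822266, 65.96381378173828), 7.14734411239624)
handle top [ 0.52359314 -0.20918665  0.14566081] [0.10954067 0.13104869 0.85503957] 87
tops tri (array([ 0.52614817, -0.20588761,  0.12144509]), np.float64(0.00012878232205437641))
side z 0.07 [ 0.5253 -0.2145  0.0726] 12
side z 0.08 [ 0.5272 -0.2143  0.0803] 22
side z 0.09 [ 0.5253 -0.2143  0.0896] 21
side z 0.1 [ 0.5259 -0.2141  0.0995] 25
side z 0.11 [ 0.526  -0.2147  0.1101] 23
side z 0.12 [ 0.5268 -0.2139  0.1208] 27
obst > 0.07 3082 [[0.537, -0.263, 0.07], [0.525, -0.265, 0.07], [0.523, -0.265, 0.073]]
obst > 0.09 1776 [[0.441, -0.163, 0.112], [0.44, -0.164, 0.111], [0.441, -0.161, 0.114]]
obst > 0.12 52 [[0.703, -0.134, 0.12], [0.701, -0.126, 0.122], [0.708, -0.141, 0.121]]
```

```bash
cat > arm.py <<'E'
import numpy as np
from scipy.spatial.transform import Rotation as Ro
from cell import r
HUB=np.array([.540,-.300]); YAW=.109; RAD=.095; Z=.108
def rad(a): p=a+YAW; return np.array([-np.sin(p),np.cos(p)])
def tan(a): p=a+YAW; return np.array([-np.cos(p),-np.sin(p)])   # direction of growing angle
def pose(a,z=Z,rr=RAD,sgn=1):
    y=np.r_[sgn*tan(a),0]; zz=np.array([0,0,-1.]); 
    return np.r_[HUB+rr*rad(a),z], Ro.from_matrix(np.stack([np.cross(y,zz),y,zz],1)).as_quat()
def force(n=3):
    return np.mean([r.current_contact_force() for _ in range(n)],0)
def lever():   # angle from the TCP
    d=r.current_tool_pos()[:2]-HUB; return np.arctan2(-d[0],d[1])-YAW, np.hypot(*d)
E
python3 - <<'E'
from arm import *
for s in(1,-1):
    for a in(-.6,0,.6): print(s,a,r.inverse_kinematics(*pose(a,sgn=s)))
a0=.04
best=min((1,-1),key=lambda s:max(abs(r.inverse_kinematics(*pose(a,sgn=s))[5]) if r.inverse_kinematics(*pose(a,sgn=s)) is not None else 9 for a in(-.6,0,.6)))
print("sgn",best)
p,q=pose(a0,z=.23,sgn=best); r.move_to(p,q); r.set_gripper(.75,20)
print(r.current_t(),r.current_tool_pos())
from cell import optics; import cv2
d=optics.get_image("wrist"); cv2.imwrite("pics/w1.png",d["pixels"][:,:,::-1]); np.savez("w1.npz",**d); print(d["mount"],force())
E
```

```text
1 -0.6 None
1 0 [-4.52142123e-01  5.69565939e-01  1.71758328e+00 -4.44089210e-16
  8.54443433e-01  2.58045053e+00]
1 0.6 [-5.32669406e-01  5.13896821e-01  1.82052803e+00 -4.44089210e-16
  8.07167806e-01  1.89992325e+00]
-1 -0.6 [-4.28803621e-01  6.52241170e-01  1.56153378e+00 -4.44089210e-16
  9.27817703e-01  6.21963794e-02]
-1 0 [-4.52142123e-01  5.69565939e-01  1.71758328e+00 -4.44089210e-16
  8.54443433e-01 -5.61142123e-01]
-1 0.6 [-5.32669406e-01  5.13896821e-01  1.82052803e+00 -4.44089210e-16
  8.07167806e-01 -1.24166941e+00]
sgn -1
3.2667 [ 0.52595165 -0.20592621  0.23004498]
[[ 1.01013490e-04 -9.50911340e-01 -3.09463428e-01  7.93152033e-02]
 [ 9.99999788e-01 -1.02981585e-04  6.42854074e-04  1.04173466e-04]
 [-6.43166263e-04 -3.09463427e-01  9.50911128e-01 -1.20351570e-01]
 [ 0.00000000e+00  0.00000000e+00  0.00000000e+00  1.00000000e+00]] [-0.57771941 -0.72164054  0.35027129]
```

View pics/w1.png

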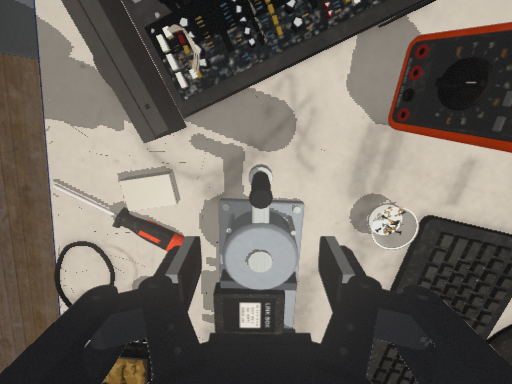

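The wrist view shows the handle at column 260, rows 175–205, centred between the fingers, whose mid-column is about 262. The way down is clear, so I'll go down and grip.

```bash
python3 - <<'E'
from arm import *
import json
d=np.load("w1.npz"); k=d["mount"][:3,:3]@[(260-d["cx"])/d["fx"],(198-d["cy"])/d["fy"],1]
R=Ro.from_quat(r.current_ee_rot()).as_matrix(); o=r.current_tool_pos()+R@d["mount"][:3,3]; k=R@k
print("handle top via wrist",o+k*(.127-o[2])/k[2])
f0=force(10)
p,q=pose(.04,sgn=-1); r.move_linear(p,vel=.12); print("down",force()-f0)
r.set_gripper(0,20); r.sleep(.2)
f1=force(10)
print(r.current_t(),r.current_opening(),r.current_finger_force(),"f0",f0,"gripped",f1-f0,lever())
np.save("f0.npy",f0)
E
```

```text
handle top via wrist [ 0.52657486 -0.20661572  0.127     ]
down [-0.31184513  0.29867721 -1.33446803]
5.1583 0.20539049858088654 21.13820046186447 f0 [-0.57771941 -0.72164054  0.35027129] gripped [0.48780508 1.31351284 5.24327593] (np.float64(0.03800440197906503), np.float64(0.0949291201069452))
```

```bash
cat >> arm.py <<'E'
def step(a,vel=.1,log=True):
    """Move the handle to commanded angle a; returns tangential, radial, vertical force of the tool ON the lever."""
    p,q=pose(a,sgn=-1); r.move_linear(p,rot=q,vel=vel)
    f=[]
    for _ in range(3): f.append(r.current_contact_force()); r.sleep(.02)
    f=-(np.mean(f,0)-np.load("f0.npy")); ft,fr=f[:2]@tan(a),f[:2]@rad(a)
    if log: print(f"cmd {a:+.3f} act {lever()[0]:+.3f} Ft {ft:+.1f} Fr {fr:+.1f} Fz {f[2]:+.1f} t {r.current_t():.2f}")
    return ft,fr,f[2]
E
python3 - <<'E'
from arm import *
for a in list(np.arange(.14,.56,.1))+list(np.arange(.4,-.5,-.15)):
    ft,fr,fz=step(a)
    if abs(ft)>9 or abs(fr)>15: print("stop"); break
E
```

```text
cmd +0.140 act +0.140 Ft +0.6 Fr -2.1 Fz -5.7 t 5.46
cmd +0.240 act +0.240 Ft +0.3 Fr -2.3 Fz -5.0 t 5.76
cmd +0.340 act +0.341 Ft -0.6 Fr -1.8 Fz -5.7 t 6.06
cmd +0.440 act +0.441 Ft +0.3 Fr -2.3 Fz -6.8 t 6.36
cmd +0.540 act +0.542 Ft -0.9 Fr -2.3 Fz -6.9 t 6.66
cmd +0.400 act +0.400 Ft -0.2 Fr -2.5 Fz -7.9 t 7.00
cmd +0.250 act +0.252 Ft -1.1 Fr -2.9 Fz -8.5 t 7.35
cmd +0.100 act +0.103 Ft -1.0 Fr -2.8 Fz -9.1 t 7.70
cmd -0.050 act -0.047 Ft -0.8 Fr -3.8 Fz -9.1 t 8.05
cmd -0.200 act -0.197 Ft -0.9 Fr -4.4 Fz -9.2 t 8.40
cmd -0.350 act -0.347 Ft -0.7 Fr -6.2 Fz -9.6 t 8.75
```

```bash
cat > jaw.py <<'E'
from vis import *
from cell import optics
def gap(d):
    """clamp-y of the moving jaw top's middle and of the box (mm from hub), top view"""
    P=pts(d); v,u=np.mgrid[:384,:512]
    c,s=np.cos(.109),np.sin(.109); q=P[...,:2]-[.54,-.3]
    cy=-s*q[...,0]+c*q[...,1]; cx=c*q[...,0]+s*q[...,1]
    g=d["pixels"].astype(int).mean(2); out=[]
    k=(abs(cx)<.03)&(cy<-.035)&(cy>-.16)&(P[...,2]>.025)&(P[...,2]<.06)
    b=np.round(-cy[k]*500).astype(int); gg=g[k]; zz=P[...,2][k]
    return {i*2:(int(gg[b==i].mean()),int(zz[b==i].mean()*1000)) for i in range(20,80) if (b==i).sum()>3}
E
python3 - <<'E'
from arm import *
from jaw import *
step(-.45); step(-.54)
d=optics.get_image("top"); np.savez("top1.npz",**d)
print(gap(np.load("top0.npz"))); print(gap(d))
a,b=np.load("top0.npz")["pixels"],d["pixels"]
cv2.imwrite("pics/c2.png",np.vstack([cv2.resize(np.ascontiguousarray(x[155:225,225:335,::-1]),None,fx=4,fy=4) for x in(a,b)]))
E
```

```text
cmd -0.450 act -0.449 Ft +0.3 Fr -6.6 Fz -9.0 t 9.05
cmd -0.540 act -0.539 Ft -0.3 Fr -7.6 Fz -7.9 t 9.35
{48: (118, 32), 50: (111, 39), 52: (115, 40), 54: (119, 40), 56: (119, 39), 58: (118, 40), 60: (114, 40), 62: (114, 33), 68: (73, 33), 70: (55, 37), 72: (51, 38), 74: (50, 38), 76: (41, 38), 78: (36, 38), 80: (47, 38), 82: (86, 38), 84: (146, 39), 86: (159, 38), 88: (154, 38), 90: (158, 39), 92: (161, 38), 94: (146, 39), 96: (148, 39), 98: (154, 39), 100: (150, 39), 102: (149, 39), 104: (153, 38), 106: (149, 38), 108: (156, 39), 110: (148, 38), 112: (155, 39), 114: (156, 39), 116: (151, 38), 118: (155, 39), 120: (161, 39), 122: (146, 38), 124: (120, 39), 126: (69, 38), 128: (42, 39), 130: (39, 38), 132: (50, 38), 134: (62, 38), 136: (84, 37), 146: (60, 31), 148: (58, 37), 150: (102, 42), 152: (116, 41), 154: (118, 42), 156: (119, 41), 158: (126, 41)}
{52: (121, 33), 54: (111, 40), 56: (114, 40), 58: (119, 40), 60: (119, 40), 62: (118, 40), 64: (110, 39), 66: (99, 34), 68: (60, 33), 70: (54, 37), 72: (51, 38), 74: (50, 38), 76: (41, 39), 78: (36, 39), 80: (47, 38), 82: (83, 38), 84: (148, 39), 86: (143, 38), 88: (165, 38), 90: (168, 39), 92: (150, 38), 94: (153, 38), 96: (148, 38), 98: (151, 39), 100: (144, 39), 102: (148, 39), 104: (141, 38), 106: (155, 39), 108: (153, 39), 110: (155, 39), 112: (156, 39), 114: (153, 39), 116: (162, 38), 118: (157, 38), 120: (165, 39), 122: (143, 38), 124: (112, 38), 126: (70, 38), 128: (43, 39), 130: (39, 39), 132: (49, 38), 134: (62, 38), 136: (84, 37), 146: (59, 31), 148: (57, 38), 150: (101, 40), 152: (116, 41), 154: (118, 42), 156: (119, 41), 158: (127, 41)}
```

View pics/c2.png

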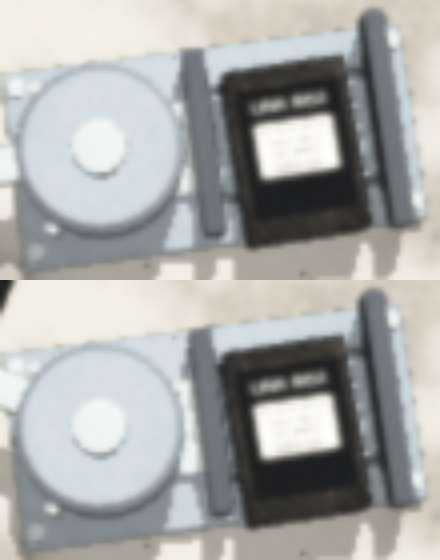

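The jaw (crop row 2) has moved about 4 mm towards the box. I'll go back the + way and check that the jaw stays put, then log the force right at the end of each move.

```bash
sed -i 's/    f=-(np.mean(f,0)/    g=-(f[0]-np.load("\.\/f0.npy"))[:2]@tan(a); f=-(np.mean(f,0)/; s/Ft {ft:+.1f}/Ft0 {g:+.1f} Ft {ft:+.1f}/; s/return ft,fr,f\[2\]/return (g if abs(g)>abs(ft) else ft),fr,f[2]/' arm.py
sed -i 's/^    return {i.*/    z={i*2:int(gg[b==i].mean()) for i in range(20,80) if (b==i).sum()>3}\n    m=k\&(P[...,2]>.036)\&(cy>-.085)\&(g>90); return round(float(-cy[m\&(g<140)].mean()*1000),1), [a for a in z if z[a]>90 and a<90], [a for a in z if a>=120 and z[a]<90]/' jaw.py
python3 - <<'E'
from arm import *
from jaw import *
for a in(-.4,-.2,0,.2,.4,.54): step(a,.15)
print(gap(np.load("top1.npz"))); print(gap(optics.get_image("top")))
for a in(.4,.3,.2,.1,0,-.1,-.2,-.3,-.4,-.5): 
    if abs(step(a,.1)[0])>9: print("stop");break
print(gap(optics.get_image("top")),r.current_t())
E
```

```text
cmd -0.400 act -0.395 Ft0 +0.2 Ft +0.5 Fr -6.3 Fz -7.6 t 9.74
cmd -0.200 act -0.193 Ft0 +0.1 Ft -0.5 Fr -4.3 Fz -8.7 t 10.14
cmd +0.000 act +0.008 Ft0 +0.7 Ft +0.4 Fr -3.6 Fz -9.2 t 10.54
cmd +0.200 act +0.210 Ft0 +0.4 Ft +0.1 Fr -2.5 Fz -9.1 t 10.94
cmd +0.400 act +0.410 Ft0 -0.5 Ft -0.6 Fr -1.3 Fz -8.3 t 11.34
cmd +0.540 act +0.551 Ft0 -1.2 Ft -1.2 Fr -1.1 Fz -8.9 t 11.68
(60.3, [52, 54, 56, 58, 60, 62, 64, 66, 84, 86, 88], [126, 128, 130, 132, 134, 136, 146, 148])
(60.2, [52, 54, 56, 58, 60, 62, 64, 66, 84, 86, 88], [126, 128, 130, 132, 134, 136, 146, 148])
cmd +0.400 act +0.406 Ft0 +0.0 Ft -0.0 Fr -1.2 Fz -9.1 t 12.07
cmd +0.300 act +0.306 Ft0 +0.6 Ft +0.7 Fr -2.1 Fz -9.4 t 12.38
cmd +0.200 act +0.206 Ft0 -0.4 Ft -0.7 Fr -2.3 Fz -10.2 t 12.68
cmd +0.100 act +0.106 Ft0 -0.4 Ft -0.7 Fr -3.3 Fz -10.1 t 12.97
cmd +0.000 act +0.006 Ft0 -0.4 Ft -0.4 Fr -4.3 Fz -9.8 t 13.28
cmd -0.100 act -0.094 Ft0 -0.4 Ft -0.6 Fr -4.8 Fz -11.1 t 13.57
cmd -0.200 act -0.195 Ft0 -1.5 Ft -1.2 Fr -5.1 Fz -10.7 t 13.88
cmd -0.300 act -0.296 Ft0 -1.6 Ft -1.0 Fr -6.3 Fz -10.5 t 14.18
cmd -0.400 act -0.395 Ft0 -2.0 Ft -1.7 Fr -6.3 Fz -10.5 t 14.47
cmd -0.500 act -0.495 Ft0 -1.9 Ft -1.7 Fr -7.2 Fz -9.6 t 14.78
(67.1, [62, 64, 66, 68, 70, 72, 88], [130, 132, 134, 136, 138, 140, 146, 148]) 14.825
```

Negative drives and positive is free: the jaw stayed put on the + stroke. It has now reached the box and is pushing it. I'll go back free, regrip to re-zero, and drive finely.

```bash
python3 - <<'E'
from arm import *
from jaw import *
for a in(-.3,-.05,.2,.4,.55): step(a,.2,a>.5)
r.set_gripper(.5); r.sleep(.1); f0=force(); np.save("f0.npy",f0); print("f0",f0)
r.set_gripper(0,20); r.sleep(.1); step(.55)
for a in list(np.arange(.4,-.16,-.1))+list(np.arange(-.18,-.57,-.025)):
    f=step(a,.1 if a>-.17 else .05)[0]
    if abs(f)>8: print("stiff");break
print(gap(optics.get_image("top")),r.current_t())
E
```

```text
cmd +0.550 act +0.561 Ft0 +0.2 Ft -0.3 Fr +0.5 Fz -7.6 t 16.88
f0 [-1.07333817  0.15439332  1.05407003]
cmd +0.550 act +0.550 Ft0 +1.5 Ft +1.2 Fr +0.3 Fz -0.5 t 18.07
cmd +0.400 act +0.401 Ft0 +1.3 Ft +1.2 Fr -0.2 Fz -0.0 t 18.43
cmd +0.300 act +0.303 Ft0 +0.9 Ft +1.3 Fr -0.2 Fz -0.1 t 18.73
cmd +0.200 act +0.205 Ft0 +1.1 Ft +1.1 Fr -0.7 Fz -1.1 t 19.02
cmd +0.100 act +0.105 Ft0 -1.5 Ft -0.6 Fr -0.7 Fz -0.8 t 19.32
cmd +0.000 act +0.005 Ft0 -0.4 Ft -0.5 Fr -0.9 Fz -1.5 t 19.62
cmd -0.100 act -0.096 Ft0 +0.2 Ft +0.5 Fr -1.1 Fz -1.2 t 19.93
cmd -0.180 act -0.176 Ft0 +0.5 Ft -0.2 Fr -1.7 Fz -1.6 t 20.27
cmd -0.205 act -0.202 Ft0 -1.3 Ft -1.3 Fr -2.6 Fz -2.1 t 20.57
cmd -0.230 act -0.229 Ft0 -1.8 Ft -0.9 Fr -2.5 Fz -2.7 t 20.88
cmd -0.255 act -0.254 Ft0 -2.1 Ft -1.7 Fr -2.5 Fz -2.6 t 21.18
cmd -0.280 act -0.278 Ft0 -2.2 Ft -2.4 Fr -2.5 Fz -4.0 t 21.48
cmd -0.305 act -0.302 Ft0 -3.7 Ft -3.7 Fr -2.8 Fz -4.8 t 21.77
cmd -0.330 act -0.325 Ft0 -5.3 Ft -5.6 Fr -2.9 Fz -5.8 t 22.07
cmd -0.355 act -0.348 Ft0 -6.2 Ft -6.4 Fr -2.6 Fz -6.5 t 22.38
cmd -0.380 act -0.372 Ft0 -7.4 Ft -7.4 Fr -3.1 Fz -6.5 t 22.68
cmd -0.405 act -0.396 Ft0 -8.2 Ft -7.7 Fr -3.0 Fz -6.9 t 22.98
stiff
(73.1, [68, 70, 72, 74, 76, 78], [136, 138, 140, 142, 144, 146, 148]) 23.025
```

Box met at about −0.29 rad, and the force is rising gently. I'll go on in finer steps to about 11–12 N.

```bash
python3 - <<'E'
from arm import *
from jaw import *
for a in np.arange(-.42,-.56,-.015):
    f=step(a,.05)[0]
    if abs(f)>11.3: print("tight");break
print(gap(optics.get_image("top")),r.current_t())
E
```

```text
cmd -0.420 act -0.410 Ft0 -8.7 Ft -8.8 Fr -3.2 Fz -8.0 t 23.32
cmd -0.435 act -0.424 Ft0 -8.3 Ft -9.4 Fr -3.0 Fz -8.1 t 23.62
cmd -0.450 act -0.440 Ft0 -8.0 Ft -8.5 Fr -2.8 Fz -7.2 t 23.93
cmd -0.465 act -0.454 Ft0 -9.9 Ft -9.4 Fr -3.0 Fz -7.9 t 24.23
cmd -0.480 act -0.468 Ft0 -10.8 Ft -10.6 Fr -2.9 Fz -8.0 t 24.52
cmd -0.495 act -0.482 Ft0 -11.1 Ft -10.4 Fr -3.1 Fz -8.8 t 24.82
cmd -0.510 act -0.497 Ft0 -10.5 Ft -10.6 Fr -3.1 Fz -9.2 t 25.12
cmd -0.525 act -0.513 Ft0 -10.3 Ft -9.8 Fr -2.8 Fz -8.2 t 25.43
cmd -0.540 act -0.529 Ft0 -9.5 Ft -9.5 Fr -2.9 Fz -7.6 t 25.73
cmd -0.555 act -0.545 Ft0 -8.6 Ft -9.2 Fr -2.7 Fz -7.7 t 26.02
(73.2, [68, 70, 72, 74, 76, 78], [138, 140, 142, 144, 146, 148]) 26.075
```

```bash
python3 - <<'E'
from arm import *
from cell import optics
import cv2
print(r.current_opening(),r.current_finger_force(),lever(),r.current_tool_pos(),force()-np.load("f0.npy"))
d=optics.get_image("top"); s=optics.get_image("side")
cv2.imwrite("pics/c3.png",np.hstack([cv2.resize(np.ascontiguousarray(x[:,:,::-1]),(400,400)) for x in(d["pixels"][140:240,185:285],s["pixels"][130:230,215:315])]))
E
```

```text
0.20048013650691957 21.963444650173187 (np.float64(-0.544511541562317), np.float64(0.09518659891644403)) [ 0.58015677 -0.21369866  0.10801604] [-6.63740801  5.1159485   7.75127336]
```

View pics/c3.png

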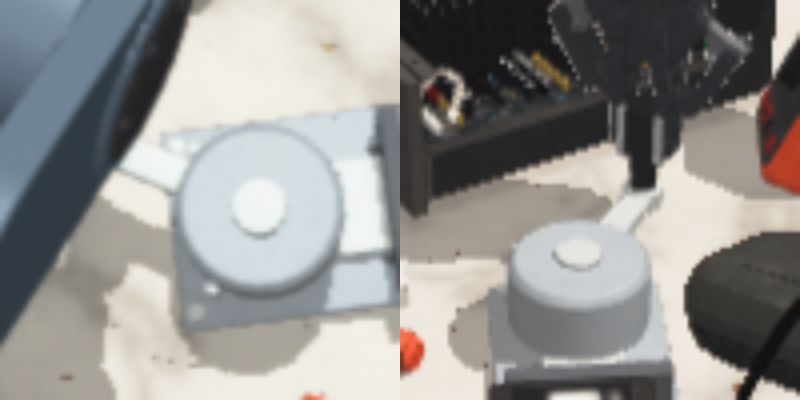

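The handle is held squarely and the lever really is at −0.54. The force plateaued near 10 N with the jaw still. I'll do one more free-back and drive stroke to confirm it's stiff.

```bash
python3 - <<'E'
from arm import *
from jaw import *
for a in(-.5,-.4,-.2,.05,.3,.5,.55): step(a,.15,True)
print(gap(optics.get_image("top")))
r.set_gripper(.5); r.sleep(.1); f0=force(); np.save("f0.npy",f0); print("f0",f0)
r.set_gripper(0,20); r.sleep(.1); step(.55)
for a in list(np.arange(.45,.24,-.1))+list(np.arange(.22,-.4,-.025)):
    f=step(a,.1 if a>.24 else .06)[0]
    if abs(f)>11: print("stiff");break
print(gap(optics.get_image("top")),r.current_t())
E
```

```text
cmd -0.500 act -0.491 Ft0 -7.7 Ft -7.9 Fr -2.7 Fz -6.9 t 26.48
cmd -0.400 act -0.389 Ft0 -7.5 Ft -8.1 Fr -2.3 Fz -7.0 t 26.77
cmd -0.200 act -0.203 Ft0 +0.3 Ft +0.6 Fr -2.5 Fz +0.2 t 27.18
cmd +0.050 act +0.044 Ft0 +1.0 Ft +1.1 Fr -1.0 Fz +1.4 t 27.62
cmd +0.300 act +0.294 Ft0 +1.6 Ft +0.9 Fr +0.3 Fz +1.6 t 28.07
cmd +0.500 act +0.495 Ft0 -0.5 Ft -0.4 Fr +0.6 Fz +1.3 t 28.48
cmd +0.550 act +0.546 Ft0 +0.7 Ft +0.4 Fr +2.0 Fz +2.6 t 28.77
(73.4, [68, 70, 72, 74, 76, 78], [136, 138, 140, 142, 144, 146, 148])
f0 [-0.30662938 -0.71904812 -0.42625765]
cmd +0.550 act +0.550 Ft0 +0.9 Ft +0.7 Fr -1.8 Fz -3.0 t 30.02
cmd +0.450 act +0.451 Ft0 +0.3 Ft +0.1 Fr -1.5 Fz -3.9 t 30.32
cmd +0.350 act +0.360 Ft0 -6.7 Ft -6.0 Fr -0.9 Fz -7.1 t 30.62
cmd +0.250 act +0.266 Ft0 -10.6 Ft -10.2 Fr +0.7 Fz -8.2 t 30.93
cmd +0.220 act +0.237 Ft0 -9.7 Ft -10.2 Fr +0.7 Fz -8.7 t 31.23
cmd +0.195 act +0.212 Ft0 -10.0 Ft -9.6 Fr +0.4 Fz -8.5 t 31.52
cmd +0.170 act +0.188 Ft0 -10.6 Ft -10.9 Fr -0.0 Fz -9.5 t 31.82
cmd +0.145 act +0.163 Ft0 -10.9 Ft -10.6 Fr +0.2 Fz -10.1 t 32.12
cmd +0.120 act +0.141 Ft0 -12.9 Ft -13.3 Fr -0.2 Fz -11.2 t 32.42
stiff
(73.6, [68, 70, 72, 74, 76, 78], [138, 140, 142, 144, 146, 148]) 32.475
```

The lever is now stiff: about 13–14 N after little travel, with the jaw still on the box. I'll swing it free to the + stop, let go and retreat.

```bash
python3 - <<'E'
from arm import *
from jaw import *
for a in(.15,.25,.4,.52): step(a,.1)
for a in np.arange(.54,.68,.015):
    if step(a,.05)[0]>5: print("stop felt"); break
r.set_gripper(.5); r.sleep(.15); print("released",r.current_contact_force(),lever())
p=r.current_tool_pos(); r.move_linear(p+[0,0,.13],vel=.15)
d=optics.get_image("wrist"); cv2.imwrite("pics/w2.png",d["pixels"][:,:,::-1])
r.move_to([.35,.15,.3],r.current_ee_rot())
d=optics.get_image("top"); s=optics.get_image("side"); print(gap(d),r.current_t())
P=pts(d); m=np.zeros((384,512),bool); m[180:245,185:240]=1; m&=(P[...,2]>.119)&(P[...,2]<.14)
uv=np.argwhere(m).mean(0)[::-1]; h=onz(d,*uv,.125)[:2]-HUB; print("handle",h,np.hypot(*h),"lever angle",np.arctan2(-h[0],h[1])-YAW,m.sum())
cv2.imwrite("pics/c4.png",np.vstack([cv2.resize(np.ascontiguousarray(x[:,:,::-1]),None,fx=4,fy=4) for x in(d["pixels"][150:240,185:335],)]))
E
```

```text
cmd +0.150 act +0.168 Ft0 -10.7 Ft -10.8 Fr -0.3 Fz -9.4 t 32.77
cmd +0.250 act +0.267 Ft0 -8.7 Ft -8.8 Fr -0.1 Fz -7.5 t 33.08
cmd +0.400 act +0.415 Ft0 -7.2 Ft -6.9 Fr -0.0 Fz -5.3 t 33.42
cmd +0.520 act +0.523 Ft0 +1.3 Ft +0.5 Fr -1.1 Fz -2.3 t 33.74
cmd +0.540 act +0.539 Ft0 -1.0 Ft -0.8 Fr +0.2 Fz -3.6 t 34.04
cmd +0.555 act +0.555 Ft0 -0.7 Ft -0.7 Fr +0.1 Fz -3.9 t 34.34
cmd +0.570 act +0.570 Ft0 -0.8 Ft -1.0 Fr +0.0 Fz -3.3 t 34.64
cmd +0.585 act +0.585 Ft0 -1.4 Ft -0.9 Fr -0.0 Fz -3.3 t 34.94
cmd +0.600 act +0.600 Ft0 -0.8 Ft -0.9 Fr +0.5 Fz -3.4 t 35.24
cmd +0.615 act +0.608 Ft0 +5.9 Ft +6.6 Fr +0.4 Fz -1.8 t 35.54
stop felt
released [0.49276653 0.52431765 0.20478189] (np.float64(0.6156978972636232), np.float64(0.09503793516395077))
(73.2, [68, 70, 72, 74, 76, 78], [138, 140, 142, 144, 146, 148]) 38.725
handle [-0.0621875   0.07191148] 0.0950712692370016 lever angle 0.6040113409751376 86
```

View pics/c4.png

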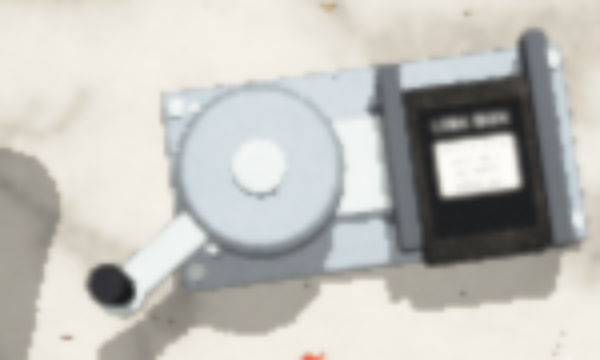

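The picture shows the box hard against both jaws, at crop columns about 410 and 545. The handle is at (110,285), which puts the lever at +0.604 rad, its stop. The gripper is clear of everything.

```bash
python3 -c "
from cell import r
print(r.hand_in(), r.current_t())"
```

```text
the job is handed in; nothing more can be done
the job is handed in; nothing more can be done
```

The box is clamped and the job is handed in: the lever drives clockwise (negative), I worked it until it went stiff at about 13 N, then swung it free to its + stop and let go, and the jaw still sat against the box in the last picture; I did not test its residual grip separately.

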